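# Seat the index plate on the fixture puck and lock it with the keeper

### The arm

A 7-joint arm with a two-finger parallel gripper is mounted at the origin on the work surface. World frame = base frame: x ahead of the robot, y to its left, z up, the work surface at z = 0. Lengths are in mm, angles in rad, forces in N, time in s.
With the tool pointing down it reaches from about 425 to 875 mm from the base axis. Payload 4.7 kg.
Tool frame: the origin (TCP) lies at the very end of the fingers, on their centre line; the grasp point (between the pads) lies 19 mm behind it (manip.grip_depth is the distance from the TCP to the grasp point, in mm); z points along the fingers, y is the line along which they close (so a half turn about z gives the same grasp; the last joint's range is limited). The gripper opens to 87 mm and grips with 3 to 60 N. Pads are 19 mm wide; open, the fingers measure 117 mm over their backs; the gripper's body (75 mm by 190 mm) begins 51 mm behind the grasp point.
Start: joints at [-1.155, 0.321, -0.07, 1.45, 0.023, 1.371, -0.057], TCP at [254.228, 598.242, 222.587] pointing down, gripper open.
Joint ranges: [-2.86, 2.86], [-0.3, 2.09], [-1.38, 1.24], [0.06, 2.45], [-1.56, 4.7], [0.09, 2.05], [-2.69, 2.69]. Speed limits (rad/s): [2.57, 2.57, 3.14, 3.14, 3.14, 3.14, 3.14].

### API

Orientations are given as a unit quaternion [x, y, z, w].
In Python, from cell import manip, cams gives the robot as it stands.
- The arm moves only by the tool jog_arm, never from a script. Its argument "deltas" is a list of rows, each an object of numbers: "wx", "wy", "wz": the turn, a rotation vector about the tool's x, y, z scaled (see below); "x", "y", "z": the shift along the tool's x, y, z scaled (see below); "jaw": the gripper command: -1 is shut, 1 is fully open, values between are in proportion. A call has 1 to 20 rows; each row is the pose to reach, as a shift and turn from the pose commanded when the call began, along the tool's axes at that moment; what a row does not reach only later rows make up. The controller multiplies each number of a shift by 30 cm and each number of a turn by pi/4 rad. A row lasts 1/10 s, in which the tool goes at most 50 mm and 8.59 degrees, less where a joint would pass 70% of its speed; a pose out of reach is approached as far as the arm can. A call with a number of a shift or a turn outside -1 to 1 is refused whole. A call with a gripper value outside its range is refused whole. The fingers move at their own pace and stop on an object; "grip_force" is the grip in N (left out, the last holds). Time passes only in rows, so rows that repeat a pose let the fingers close. It gives the time, the measured TCP pose, the force, the opening and the grip force at its end, in the units of the state.
- manip.read_state(): the state, without advancing time (a new reading comes with each control period).
- cams.get_image(name): name is "side" or "top"; returns a dict with "frame" (384x512x3 uint8, red, green, blue), "vfov" (degrees; the focal length in pixels is half the picture's height over the tangent of half this angle, whatever the lens; pixels are square), "cx", "cy" (the principal point, pixels), "extrinsics" (4x4, takes a point from world to camera coordinates). Camera axes: x right, y down, z forward; pixel columns grow to the right and rows downward; lengths in mm; the calibration is good to about 2 mm. A picture is of the moment at which its call begins. There is no depth.
- manip.hand_in(): hands the job in; it is judged then, once.
Trained networks look in the newest picture that a camera, given by its name, has taken for a name from the list of things; names that differ only in an ending like _2 or _b are one class to them, and where a whole thing is asked for, a point or a joint stands for the part that bears it (a point fixed in the world has none). Each returns a list of dicts, best first, with "conf" (0 to 1); they miss things now and then, are a little off and sometimes report something else, mostly with a low value. They report only what shows in the picture. A call takes as long as a camera call. They do not tell look-alikes from the thing itself.
- cams.recognise(label, camera): "at" ([x, y, z] in mm, in the coordinates of the camera as it stood for that picture, good to about 4 mm: the middle of the surface that is visible of it).
The state is a dict: "clock": time; "q": joint angles; "joint_vel": joint speeds; "joint_torque": joint torques, N m; "tcp_pos": TCP position; "ee_rot": TCP orientation; "wrist_force": force on the tool from outside, world axes, zero at the start; "torque": the same for the moment, N m; "opening": finger opening in mm; "grasp_force": force on a finger pad.
Only numpy, scipy, OpenCV 4.12 (cv2) and the standard library are available. Lean on these libraries where they do the work, as an engineer would, in place of code of your own. Each camera call takes 0.05 s, during which the arm holds its last target. There are 200 camera calls.

### The job

Pick up the gold index plate and lower it over the puck's steel shaft and brass anti-rotation pin together, feeling for the pin without forcing it (the pin bends above 30 N), until the plate lies fully home and flat on the puck. Then swing the blue keeper all the way in over the plate's edge by its red knob, let go, and leave the bolts, the amber spacer and the screwdriver where they are.

Things in the scene. Friction and masses are not known exactly. Their poses are not given: they have to be found in the camera images.
- plate: Gold rigid index plate, about 200 g, lying flat: a slab 90 x 64 x 10 mm (x, y, z) with a square boss 30 x 30 mm and 26 mm tall on its centre (36 mm in all); grip it by the boss. A bore 17.8 mm wide goes down through boss and slab; see pin_hole for the second hole. Hole mouths have 1 mm chamfers. Origin: centre of the slab's underside, z up.
- pin_hole (a point): Centre, at the underside, of the plate's 9.8 mm pin hole, which goes through the slab 34 mm along the plate's +x from its origin.
- pad: White pad 120 x 100 x 6 mm, fixed on the bench, on which the plate lies at the start; origin under its centre.
- puck: Black round fixture puck, 164 mm diameter, 25 mm tall, fixed; origin under its centre, z up. A steel shaft 16 mm in diameter rises from the centre of its top: straight for 26 mm, then an 8 mm cone narrowing to 6 mm (34 mm in all).
- pin_mount: Grey ring 84 mm across, flush in the puck's top round the shaft, which carries the brass anti-rotation pin. Origin on the shaft's axis, axes as the puck's (they do not tell where the pin stands). The pin is delicate: more than 30 N between it and the plate, pressing or wedging, bends it.
- seat (a point): Centre of the puck's top face, on the shaft's axis, 25 mm above the bench. With the plate home its origin lies here; if the pin is not in its hole the plate stops 9 mm too high.
- pin_middle (a point): Middle of the range where the brass pin can stand, on the puck's top, 34 mm from the shaft's axis along the puck's +x. The pin (8 mm diameter, 9 mm tall) sits on a grey ring clamped anywhere up to 23 degrees (0.4 rad) round the shaft to either side of this point; it does not move. Its true angle is not measured: feel for it by trying the plate at several angles under light pressure.
- keeper (a joint): Keeper angle, rad, about its upright pivot: 0 fully in (nose over the plate's edge, hard stop), 1.4 to 1.65 at the start (swung clear), outer stop 1.7; grows counter-clockwise from above. Stays where left, friction 0.06 N m. A blue bar 14 mm wide, 8 mm thick, its underside 37 mm above the bench (2 mm over a seated plate); nose 46 mm long, tail with red knob opposite.
- keeper_hinge (a point): On the keeper's pivot axis, at the bar's underside (37 mm above the bench), 70 mm from the shaft's axis on the puck's +y side.
- keeper_knob (a point): Centre of the top of the keeper's red knob, an upright round post 14 mm in diameter standing 30 mm above the bar's tail (top 75 mm above the bench), 45 mm from the pivot, on the far side from the shaft when the keeper is in.
- bolt_a: Silver bolt standing on its 19 mm head, 48 mm tall, shank 10 mm; origin under the head. Bystander.
- bolt_b: The same kind of silver bolt standing on its head. Bystander.
- spacer: Amber spacer block 50 x 35 x 25 mm; origin under its centre. Bystander.
- driver: Screwdriver lying on the bench on the right. Bystander.
There are look-alikes about, which are no part of the job. What is meant by the plate is not turquoise, and is the larger of those in its own colour. What is shaped like the puck but green or purple is not meant.

How it is judged (in metres and radians):
On the way, in this order (a step that is already met when the one before it is completed fails the run):
1. the plate is carried clear of its pad (height (world z) of plate above 0.03 m and distance of plate from where it was at the start of the episode above 0.06 m), for 0.1 s.
2. the plate is fully home over shaft and pin while the keeper is still swung clear (z of plate in the frame of seat below 0.002 m and horizontal distance between plate and seat below 0.003 m and angle between plate's own z axis and vertical below 0.04 rad and value of joint keeper above 1.1 rad), for 0.2 s.
3. the keeper is swung in (value of joint keeper below 0.1 rad), for 0.2 s.
At the end, for the whole second after the job is handed in: The plate lies on the puck's top over shaft and pin (origin within 2 mm in height and 3 mm sideways of the seat, tilt under 0.04 rad), at rest and released, and the keeper is in to within 0.1 rad of its stop (z of plate in the frame of seat between -0.002 and 0.002 m and horizontal distance between plate and seat below 0.003 m and angle between plate's own z axis and vertical below 0.04 rad and linear speed of plate below 0.01 m/s and value of joint keeper below 0.1 rad); the robot touches nothing.
It fails at once if the plate is forced against the pin with more than 30 N (contact force between plate and pin_mount above 30 N).
It fails at once if a bystander (bolts, spacer, screwdriver) is moved by more than 20 mm (distance of any of bolt_a, bolt_b, spacer, driver from where it was at the start of the episode above 0.02 m).
It also fails if it takes over 72 s, if anything falls off the work surface, if the arm or the gripper's body presses on something with over 40 N, if the wrist force passes 120 N, or if a joint passes its speed limit or range.

## Working session

There is one attempt and no reset: what is moved stays moved. The work goes in short steps, Python scripts to look and compute and a tool call to move; the robot and the scene stay as the last step left them, time stands still between calls to the robot, and variables do not carry over. Pictures are saved under pics/ and viewed, at most 10 in all, crops included, and the job is handed in when it is done.

Besides the shell and the picture viewer there is one more tool, called after "Request:" as a command line: name --argument value ..., lists and objects as JSON in quotes. jog_arm: Moves the arm, as the interface text tells. Shifts and turns lie within -1 to 1; 1 stands for 30 cm of shift or pi/4 rad of turn. Its arguments: {"type":"object","properties":{"deltas":{"type":"array","items":{"type":"object","properties":{"wx":{"type":"number","minimum":-1,"maximum":1},"wy":{"type":"number","minimum":-1,"maximum":1},"wz":{"type":"number","minimum":-1,"maximum":1},"x":{"type":"number","minimum":-1,"maximum":1},"y":{"type":"number","minimum":-1,"maximum":1},"z":{"type":"number","minimum":-1,"maximum":1},"jaw":{"type":"number"}}}},"grip_force":{"type":"number"}},"required":["deltas"]}

```bash
mkdir -p pics; ls; cat > h.py <<'E'
import numpy as np, cv2
from cell import manip, cams
from scipy.spatial.transform import Rotation as R
def snap(n,f):
    d=cams.get_image(n); cv2.imwrite(f,d['frame'][:,:,::-1]); return d
def K(d):
    h=d['frame'].shape[0]; return h/2/np.tan(np.radians(d['vfov'])/2)
def w2p(d,p):
    E=np.array(d['extrinsics']); c=E[:3,:3]@np.array(p,float)+E[:3,3]; f=K(d)
    return np.array([d['cx']+f*c[0]/c[2], d['cy']+f*c[1]/c[2]])
def p2w(d,uv,z):
    E=np.array(d['extrinsics']); f=K(d); r=E[:3,:3].T@np.array([(uv[0]-d['cx'])/f,(uv[1]-d['cy'])/f,1]); o=-E[:3,:3].T@E[:3,3]
    return o+r*(z-o[2])/r[2]
def c2w(d,a):
    E=np.array(d['extrinsics']); return E[:3,:3].T@(np.array(a)-E[:3,3])
E
python3 - <<'E'
from h import *
np.set_printoptions(precision=1,suppress=True)
a=snap('top','pics/t1.png')
for l in ['plate','puck','keeper','keeper_knob','pin_mount','pad','bolt_a','spacer','driver']:
    print(l,[(c2w(a,r['at']),w2p(a,c2w(a,r['at'])),r['conf']) for r in cams.recognise(l,'top')])
b=snap('side','pics/s1.png')
for l in ['plate','puck','keeper','keeper_knob','pin_mount']:
    print(l,[(c2w(b,r['at']),w2p(b,c2w(b,r['at'])),r['conf']) for r in cams.recognise(l,'side')])
s=manip.read_state();print(s);print(R.from_quat(s['ee_rot']).as_matrix())
E
```

```text
pics
plate [(array([ 535.1, -264.4,   16. ]), array([314.4, 184.6]), 0.97), (array([ 404.9, -152.4,   13.7]), array([282.8, 222.8]), 0.88), (array([ 547.2, -114.6,    9. ]), array([271. , 182.1]), 0.49)]
puck [(array([214.6, 252.8,  24.3]), array([163.2, 281.5]), 0.72), (array([528.7,  73.2,  26.4]), array([216.6, 187.7]), 0.7)]
keeper [(array([499. , 129.4,  45.2]), array([199.4, 195.9]), 0.71), (array([ 215.9, -259.6,   46.2]), array([317.1, 279.5]), 0.66)]
keeper_knob [(array([ 216.1, -261.9,   43. ]), array([317.7, 279.4]), 0.63), (array([193.7, 326.5,  41.7]), array([139.5, 288.9]), 0.6)]
pin_mount [(array([ 256.1, -325.5,   27.3]), array([335.8, 266.4]), 0.95), (array([216.9, 254.9,  27.5]), array([162.4, 280.9]), 0.85), (array([531.7,  72.5,  27.4]), array([216.8, 186.8]), 0.74)]
pad [(array([ 524.3, -267.7,    4.3]), array([315. , 188.1]), 0.72), (array([525.2,  74.3,  25.3]), array([216.3, 188.7]), 0.18)]
bolt_a []
spacer [(array([ 745.3, -124.8,   21.6]), array([272.9, 126. ]), 0.44)]
driver [(array([ 578.1, -471.7,   19.6]), array([374. , 171.1]), 0.7)]
plate [(array([ 407
[... 601 characters left out ...]
  45.6]), array([240. , 158.3]), 0.52)]
pin_mount [(array([223.9, 251.1,  25.5]), array([160.1, 148.3]), 0.63), (array([525.3,  61.8,  21. ]), array([253.9, 174.4]), 0.56), (array([ 256.2, -329.8,   24.4]), array([150.8, 281.9]), 0.56)]
{'clock': 0.8, 'q': array([-1.2,  0.3, -0.1,  1.5,  0. ,  1.4, -0.1]), 'joint_vel': array([ 0., -0., -0., -0.,  0., -0., -0.]), 'joint_torque': array([ -2.7, -50.8,  -2.7, -34.8,  -0.7,  -1. ,   0. ]), 'tcp_pos': array([254.6, 597.6, 222.2]), 'ee_rot': array([ 0.2,  1. , -0. ,  0. ]), 'wrist_force': array([0.4, 0.4, 0.8]), 'torque': array([ 0., -0.,  0.]), 'grasp_force': 0.0, 'opening': 87.04770030897907}
[[-0.9  0.4  0. ]
 [ 0.4  0.9 -0. ]
 [-0.  -0.  -1. ]]
```

View pics/t1.png

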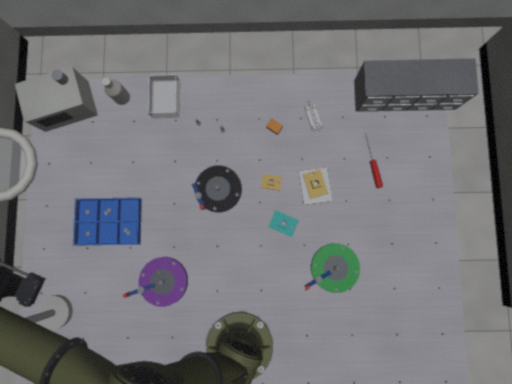

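View pics/s1.png

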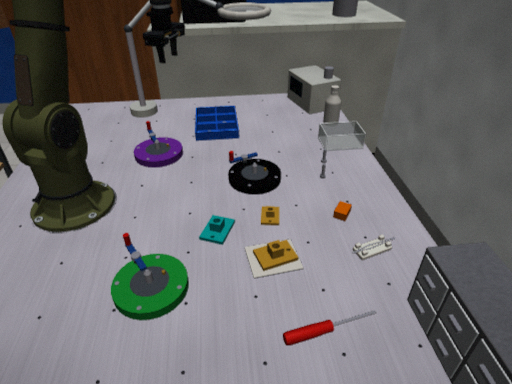

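The top view shows the black puck near (218,188), with its keeper on the left, and the gold plate on the white pad near (316,184). The side view shows them at (255,176) and (275,255). Next I'll refine these by segmentation in both views.

```bash
python3 - <<'E'
from h import *
np.set_printoptions(precision=2,suppress=True)
for n,z0 in (('top',1),('side',1)):
    d=cams.get_image(n); f=d['frame']; print(n,d['vfov'],d['cx'],d['cy'],K(d)); E=np.array(d['extrinsics']); print(E, 'campos',-E[:3,:3].T@E[:3,3])
    np.save(n+'.npy',f)
    hsv=cv2.cvtColor(f,cv2.COLOR_RGB2HSV)
    u,v=((217,188) if n=='top' else (254,176))
    # puck dark
    m=((hsv[...,2]<60)).astype(np.uint8); 
    for name,mm in (('dark',m),('gold',cv2.inRange(hsv,(15,120,80),(30,255,255))//255)):
        k,lab,st,ce=cv2.connectedComponentsWithStats(mm)
        for i in range(1,k):
            if st[i,4]>60 and (abs(ce[i]-[u,v])<130).all():
                c,_=cv2.findContours((lab==i).astype(np.uint8),cv2.RETR_EXTERNAL,cv2.CHAIN_APPROX_NONE)
                e=cv2.fitEllipse(cv2.convexHull(c[0])) ; r=cv2.minAreaRect(c[0])
                print(name,st[i],ce[i],'ell',e,'rect',r,'w',p2w(d,e[0],25))
    crop=lambda a,b,w,h,s:cv2.resize(f[b:b+h,a:a+w],None,fx=s,fy=s,interpolation=cv2.INTER_CUBIC)
    if n=='top': im=np.hstack([crop(188,158,60,60,6.5),crop(288,158,60,60,6.5)])
    else: im=np.hstack([crop(220,140,70,60,5.7),crop(240,225,70,60,5.7)])
    cv2.imwrite(f'pics/{n}c.png',im[:,:,::-1])
    np.savez(n+'.npz',**{k:d[k] for k in d})
    # wheres the arm tcp
    s=manip.read_state(); print('tcp px',w2p(d,s['tcp_pos']),'base px',w2p(d,[0,0,0]))
E
```

```text
top 51.088493754102124 262.7082286002493 187.58608045914002 401.73765936629997
[[  -0.02   -1.     -0.01  -76.97]
 [  -0.99    0.02   -0.13  526.45]
 [   0.13    0.01   -0.99 1338.94]
 [   0.      0.      0.      1.  ]] campos [ 341.86 -101.54 1395.95]
dark [197 166  44  46 960] [219.45 188.16] ell ((218.32681274414062, 188.37680053710938), (43.50556945800781, 45.387115478515625), 171.36373901367188) rect ((219.6999969482422, 187.89999389648438), (44.65336227416992, 40.99234390258789), 70.55996704101562) w [526.32  67.56  25.  ]
gold [268 122  13  11  66] [274.85 126.56] ell ((274.46600341796875, 126.55892944335938), (8.584609031677246, 12.933331489562988), 118.63961791992188) rect ((274.2692565917969, 125.84614562988281), (11.371355056762695, 7.765803337097168), 33.6900634765625) w [ 742.04 -130.17   25.  ]
tcp px [ 26.63 275.85] base px [239.61 345.54]
side 54.74058728235092 254.2332362926146 190.09849377141964 370.87606010456557
[[   0.99   -0.11   -0.01 -515.93]
 [  -0.07   -0.59   -0.8    42.29]
 [   0.09    0.8    -0.6  1062.33]
 [   0.      0.      0.      1.  ]] campos [ 425.
[... 926 characters left out ...]
1875, 175.75103759765625), (35.78898620605469, 53.52839660644531), 90.64895629882812) rect ((254.5, 176.0), (34.0, 51.0), 90.0) w [523.97  48.55  25.  ]
gold [261 206  18  19 278] [269.85 215.47] ell ((270.75823974609375, 215.1371307373047), (19.99239730834961, 24.395235061645508), 88.0643081665039) rect ((269.5, 215.0), (18.0, 17.0), 90.0) w [ 547.69 -140.27   25.  ]
gold [253 240  45  30 690] [274.7  254.09] ell ((273.8766784667969, 254.55975341796875), (27.92913246154785, 47.15028762817383), 80.82966613769531) rect ((274.95001220703125, 253.34999084472656), (24.66576385498047, 40.16092300415039), 71.56504821777344) w [ 534.17 -281.58   25.  ]
tcp px [168.44  58.27] base px [ 74.11 204.86]
```

View pics/topc.png

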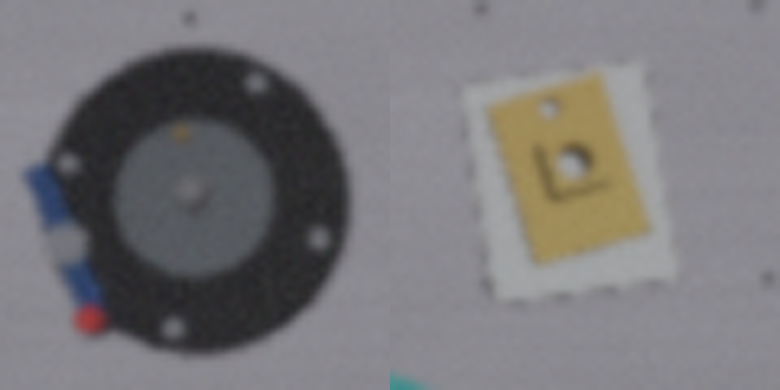

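View pics/sidec.png

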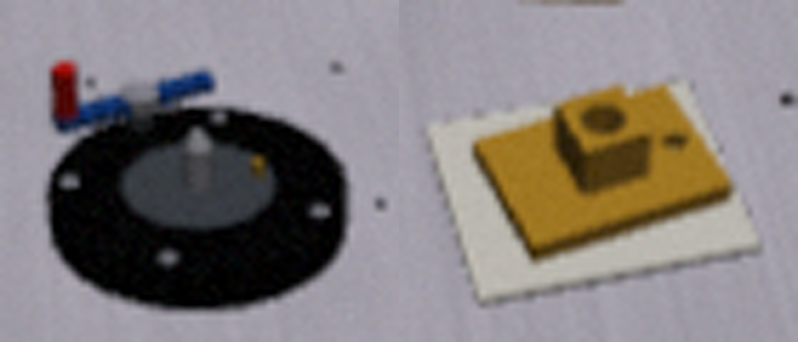

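The crops show the pin: top crop (182,131), just ahead of the shaft towards +x, and side crop (257,165). The plate's pin hole is also toward +x, and the boss is clear to grip. Next I'll triangulate key points from both views.

```bash
cat >> h.py <<'E'
def ray(d,uv):
    E=np.array(d['extrinsics']); f=K(d); r=E[:3,:3].T@np.array([(uv[0]-d['cx'])/f,(uv[1]-d['cy'])/f,1]); return -E[:3,:3].T@E[:3,3], r/np.linalg.norm(r)
def tri(a,ua,b,ub):
    A=np.zeros((3,3));y=np.zeros(3)
    for d,u in((a,ua),(b,ub)):
        o,r=ray(d,u);P=np.eye(3)-np.outer(r,r);A+=P;y+=P@o
    x=np.linalg.solve(A,y); return x, w2p(a,x)-ua, w2p(b,x)-ub
E
python3 - <<'E'
from h import *
np.set_printoptions(precision=1,suppress=True)
T=dict(np.load('top.npz'));S=dict(np.load('side.npz'))
t=lambda x,y:np.array([188+(x+.5)/6.5-.5,158+(y+.5)/6.5-.5]); tp=lambda x,y:t(x,y)+[40,0] # second starts at col 390=288-60
tp=lambda x,y:np.array([288+(x-390+.5)/6.5-.5,158+(y+.5)/6.5-.5])
s=lambda x,y:np.array([220+(x+.5)/5.7-.5,140+(y+.5)/5.7-.5])
sp=lambda x,y:np.array([240+(x-399+.5)/5.7-.5,225+(y+.5)/5.7-.5])
def show(n,a,b,z): print(n,z,'top',p2w(T,a,z)[:2],'side',p2w(S,b,z)[:2],'tri',*tri(T,a,S,b))
show('shafttip',t(190,186),s(200,130),59)
show('ring',t(194,196),s(198,185),25)
show('pin',t(182,131),s(257,156),34)
show('knobtop',t(90,320),s(64,66),75)
show('pivot',t(67,242),s(141,90),46)
show('bolt1',t(256,83),s(320,209),25)
show('bolt2',t(320,237),s(167,257),25)
show('bolt3',t(173,327),s(67,181),25)
show('bolt4',t(68,163),s(220,118),25)
show('nose',t(38,170),s(212,80),45)
show('hole',tp(549,108),sp(677,141),16)
show('bossbore',tp(571,161),sp(605,119),42)
for n,a,b in (('far R',(602,72),(667,88)),('nearR',(652,232),(732,188)),('nearL',(537,263),(533,250)),('farL',(488,105),(474,142))): show('slab '+n,tp(*a),sp(*b),16)
for n,a,b in (('FL',(463,88),(430,125)),('FR',(642,64),(688,83)),('NR',(677,276),(760,246)),('NL',(493,302),(481,302))): show('pad '+n,tp(*a),sp(*b),6)
show('dotA',t(189,17),s(335,67),0)
E
```

```text
shafttip 59 top [529.3  68.5] side [528.7  70.4] tri [528.8  68.3  60.3] [-0.   0.1] [ 0.1 -0. ]
ring 25 top [528.6  70.7] side [527.2  68.6] tri [528.1  70.9  23.6] [0.  0.2] [ 0.2 -0. ]
pin 34 top [562.2  75.9] side [560.9  79.6] tri [561.   75.5  36.8] [-0.   0.2] [ 0.2 -0. ]
knobtop 75 top [459.1 117.4] side [459.7 118.8] tri [459.3 117.2  75.9] [-0.  -0.1] [-0.1  0. ]
pivot 46 top [502.7 134.4] side [502.7 136.4] tri [502.6 134.2  47.4] [-0. -0.] [-0.  0.]
bolt1 25 top [588.9  37.5] side [589.3  37.9] tri [589.   37.5  25.3] [ 0.  -0.1] [-0.1  0. ]
bolt2 25 top [505.6   3.9] side [503.9   4.1] tri [504.7   3.9  25.2] [0.  0.2] [ 0.3 -0. ]
bolt3 25 top [459.1  81.8] side [456.8  81.1] tri [458.   81.8  24.6] [0.  0.3] [ 0.4 -0.1]
bolt4 25 top [547.5 137.8] side [547.2 135.1] tri [547.7 138.1  23.1] [-0.  0.] [ 0. -0.]
nose 45 top [541.1 150. ] side [543.8 144. ] tri [543.1 150.8  40.7] [ 0.  -0.4] [-0.4  0.1]
hole 16 top [ 571.6 -257.6] side [ 573.  -260.3] tri [ 572.8 -257.9   13.5] [ 0.  -0.2] [-0.3  0.1]
bossbore 42 top [ 539.  -265.2] side [ 540.  -269.4] tri [ 540.1 -265.7  
[... 257 characters left out ...]
 16 top [ 488.4 -248.6] side [ 504.7 -312.9] tri [ 504.1 -255.8  -49.9] [-0.  -2.4] [-3.4  0.5]
slab farL 16 top [ 573.8 -225.1] side [ 487.7 -250.8] tri [ 532.2 -228.5    2.9] [ 1.  12.3] [16.9 -4.2]
pad FL 6 top [ 585.  -212.7] side [ 470.8 -228.7] tri [ 527.  -217.2    9.3] [ 1.8 16.2] [21.9 -6.1]
pad FR 6 top [ 596.4 -309.6] side [ 586.6 -216.3] tri [ 574.3 -296.9   86.8] [-0.1  2.2] [ 3.2 -0.6]
pad NR 6 top [ 481.2 -324. ] side [ 597.9 -312.7] tri [ 534.8 -330.1   29.4] [  2.3 -16.3] [-25.4   1.3]
pad NL 6 top [ 469.  -225.5] side [ 482.  -328.4] tri [ 485.4 -235.5 -105.3] [-0.  -1.7] [-2.3  0.4]
dotA 0 top [630.6  76.5] side [629.  224.7] tri [604.9  64.3  97.2] [-0.1  1.7] [ 1.8 -0.4]
```

```bash
cat >> h.py <<'E'
def down(yaw): # tool y axis at world yaw (deg), z down
    a=np.radians(yaw); y=np.array([np.cos(a),np.sin(a),0]); z=np.array([0,0,-1.]); return R.from_matrix(np.array([np.cross(y,z),y,z]).T)
def go(*targets):
    s=manip.read_state(); r0=R.from_quat(s['ee_rot']); p0=np.array(s['tcp_pos'])
    y=r0.as_matrix()[:,1]; print('t',round(s['clock'],2),'tcp',p0.round(2),'yaw',np.degrees(np.arctan2(y[1],y[0])).round(2),'zax',r0.as_matrix()[:,2].round(4),'q',np.round(s['q'],2),'F',np.round(s['wrist_force'],1),'M',np.round(s['torque'],2),'open',round(s['opening'],1))
    for p,yaw in targets:
        sh=r0.inv().apply(np.array(p)-p0)/300; tn=(r0.inv()*down(yaw)).as_rotvec()/(np.pi/4)
        print(p,yaw,'shift',sh.round(4),'turn',tn.round(4),'dist',np.linalg.norm(sh)*300)
E
python3 -c "
from h import *
go(([480,400,220],60),([450,350,220],50))"
```

```text
t 0.9 tcp [254.6  597.62 222.2 ] yaw 66.94 zax [ 1.0e-04 -1.2e-03 -1.0e+00] q [-1.15  0.32 -0.07  1.45  0.02  1.37 -0.06] F [-0.7  0.8  0.4] M [ 0.01 -0.    0.01] open 87.0
[480, 400, 220] 60 shift [-0.9493 -0.3119  0.0082] turn [-0.0013  0.0008  0.1543] dist 299.7729435568026
[450, 350, 220] 50 shift [-0.9225 -0.5044  0.0084] turn [-0.0012  0.0009  0.3765] dist 315.4400933010146
```

Request:
jog_arm --deltas '[{"x":-0.92,"y":-0.5,"wz":0.38,"jaw":1},{"x":-0.92,"y":-0.5,"wz":0.38,"jaw":1},{"x":-0.92,"y":-0.5,"wz":0.38,"jaw":1},{"x":-0.92,"y":-0.5,"wz":0.38,"jaw":1},{"x":-0.92,"y":-0.5,"wz":0.38,"jaw":1},{"x":-0.92,"y":-0.5,"wz":0.38,"jaw":1},{"x":-0.92,"y":-0.5,"wz":0.38,"jaw":1},{"x":-0.92,"y":-0.5,"wz":0.38,"jaw":1}]'

```text
$.deltas[0]: bad value
```

```bash
python3 -c "
from h import *
go(([540,80,220],20),([540,60,220],15))"
```

```text
t 0.9 tcp [254.6  597.62 222.2 ] yaw 66.94 zax [ 1.0e-04 -1.2e-03 -1.0e+00] q [-1.15  0.32 -0.07  1.45  0.02  1.37 -0.06] F [-0.7  0.8  0.4] M [ 0.01 -0.    0.01] open 87.0
[540, 80, 220] 20 shift [-1.5511 -1.215   0.0095] turn [-1.0000e-03  1.2000e-03  1.0432e+00] dist 591.0930245106586
[540, 60, 220] 15 shift [-1.5772 -1.2764  0.0096] turn [-9.0000e-04  1.3000e-03  1.1543e+00] dist 608.6837732279322
```

Request:
jog_arm --deltas '[{"x":-0.92,"y":-0.5,"z":0,"wx":0,"wy":0,"wz":0.38,"jaw":1},{"x":-0.92,"y":-0.5,"z":0,"wx":0,"wy":0,"wz":0.38,"jaw":1},{"x":-0.92,"y":-0.5,"z":0,"wx":0,"wy":0,"wz":0.38,"jaw":1},{"x":-0.92,"y":-0.5,"z":0,"wx":0,"wy":0,"wz":0.38,"jaw":1},{"x":-0.92,"y":-0.5,"z":0,"wx":0,"wy":0,"wz":0.38,"jaw":1},{"x":-0.92,"y":-0.5,"z":0,"wx":0,"wy":0,"wz":0.38,"jaw":1},{"x":-0.92,"y":-0.5,"z":0,"wx":0,"wy":0,"wz":0.38,"jaw":1},{"x":-0.92,"y":-0.5,"z":0,"wx":0,"wy":0,"wz":0.38,"jaw":1}]' --grip_force 15

```text
clock: 1.7
tcp_pos: [452.0, 351.6, 224.2]
ee_rot: [0.345, 0.939, 0.002, 0.001]
wrist_force: [-0.5, 0.4, -0.2]
opening: 86.9
grasp_force: 0.0
```

```bash
python3 -c "
from h import *
go(([540,80,220],20),([540,60,220],15))"
```

```text
t 1.7 tcp [452.01 351.56 224.18] yaw 49.64 zax [ 0.0032  0.0031 -1.    ] q [-0.84  0.15  0.15  1.66 -0.02  1.33  0.18] F [-0.5  0.4 -0.2] M [-0.06  0.07  0.05] open 86.9
[540, 80, 220] 20 shift [-0.8097 -0.4998  0.0121] turn [ 0.0057 -0.0009  0.6586] dist 285.490204067539
[540, 60, 220] 15 shift [-0.8529 -0.5506  0.0119] turn [ 0.0057 -0.0011  0.7697] dist 304.57686843718443
```

Request:
jog_arm --deltas '[{"x":-0.85,"y":-0.55,"z":0.01,"wx":0.005,"wy":0,"wz":0.77,"jaw":1},{"x":-0.85,"y":-0.55,"z":0.01,"wx":0.005,"wy":0,"wz":0.77,"jaw":1},{"x":-0.85,"y":-0.55,"z":0.01,"wx":0.005,"wy":0,"wz":0.77,"jaw":1},{"x":-0.85,"y":-0.55,"z":0.01,"wx":0.005,"wy":0,"wz":0.77,"jaw":1},{"x":-0.85,"y":-0.55,"z":0.01,"wx":0.005,"wy":0,"wz":0.77,"jaw":1},{"x":-0.85,"y":-0.55,"z":0.01,"wx":0.005,"wy":0,"wz":0.77,"jaw":1},{"x":-0.85,"y":-0.55,"z":0.01,"wx":0.005,"wy":0,"wz":0.77,"jaw":1},{"x":-0.85,"y":-0.55,"z":0.01,"wx":0.005,"wy":0,"wz":0.77,"jaw":1}]'

```text
clock: 2.5
tcp_pos: [539.0, 63.6, 220.2]
ee_rot: [0.607, 0.795, -0.001, -0.001]
wrist_force: [0.0, 1.7, 0.1]
opening: 87.3
grasp_force: 0.0
```

```bash
python3 -c "
from h import *
go(([539.4,-238,200],15.3),([539.4,-268,150],15.3))"
```

```text
t 2.5 tcp [539.   63.6 220.2] yaw 15.26 zax [-1.4e-03 -2.0e-04 -1.0e+00] q [-0.56  0.09  0.42  1.74 -0.04  1.32  0.14] F [0.  1.7 0.1] M [0.01 0.08 0.06] open 87.3
[539.4, -238, 200] 15.3 shift [-0.9702 -0.2633  0.0675] turn [-0.0018 -0.0002 -0.0008] dist 302.27481116896877
[539.4, -268, 150] 15.3 shift [-1.0667 -0.2893  0.2342] turn [-0.0018 -0.0002 -0.0008] dist 338.9489651917213
```

Request:
jog_arm --deltas '[{"x":-0.97,"y":-0.26,"z":0.07,"wx":0,"wy":0,"wz":0,"jaw":1},{"x":-0.97,"y":-0.26,"z":0.07,"wx":0,"wy":0,"wz":0,"jaw":1},{"x":-0.97,"y":-0.26,"z":0.07,"wx":0,"wy":0,"wz":0,"jaw":1},{"x":-0.97,"y":-0.26,"z":0.07,"wx":0,"wy":0,"wz":0,"jaw":1},{"x":-0.97,"y":-0.26,"z":0.07,"wx":0,"wy":0,"wz":0,"jaw":1},{"x":-0.97,"y":-0.26,"z":0.07,"wx":0,"wy":0,"wz":0,"jaw":1},{"x":-0.97,"y":-0.26,"z":0.07,"wx":0,"wy":0,"wz":0,"jaw":1},{"x":-0.97,"y":-0.26,"z":0.07,"wx":0,"wy":0,"wz":0,"jaw":1}]'

```text
clock: 3.3
tcp_pos: [540.9, -237.2, 198.9]
ee_rot: [0.606, 0.795, -0.001, -0.001]
wrist_force: [0.2, 0.3, 0.1]
opening: 86.9
grasp_force: 0.0
```

```bash
python3 -c "
from h import *
go(([539.4,-268,60],15.3),([539.4,-268,21],15.3))"
```

```text
t 3.3 tcp [ 540.88 -237.24  198.88] yaw 15.34 zax [-2.8e-03 -8.0e-04 -1.0e+00] q [-0.19  0.24  0.65  1.66 -0.15  1.3   0.76] F [0.2 0.3 0.1] M [-0.01  0.02  0.03] open 86.9
[539.4, -268, 60] 15.3 shift [-0.0976 -0.0305  0.463 ] turn [-0.0037  0.0001  0.0009] dist 142.25481140828128
[539.4, -268, 21] 15.3 shift [-0.0975 -0.0302  0.593 ] turn [-0.0037  0.0001  0.0009] dist 180.5274129802823
```

Request:
jog_arm --deltas '[{"x":-0.098,"y":-0.03,"z":0.2,"wx":-0.004,"wy":0,"wz":0,"jaw":1},{"x":-0.098,"y":-0.03,"z":0.46,"wx":-0.004,"wy":0,"wz":0,"jaw":1},{"x":-0.098,"y":-0.03,"z":0.46,"wx":-0.004,"wy":0,"wz":0,"jaw":1},{"x":-0.098,"y":-0.03,"z":0.46,"wx":-0.004,"wy":0,"wz":0,"jaw":1},{"x":-0.098,"y":-0.03,"z":0.46,"wx":-0.004,"wy":0,"wz":0,"jaw":1},{"x":-0.098,"y":-0.03,"z":0.46,"wx":-0.004,"wy":0,"wz":0,"jaw":1}]'

```text
clock: 3.9
tcp_pos: [540.9, -269.3, 64.1]
ee_rot: [0.606, 0.795, 0.001, 0.002]
wrist_force: [0.5, -0.0, -0.1]
opening: 86.8
grasp_force: 0.0
```

```bash
python3 - <<'E'
from h import *
go(([539.4,-268,40],15.3),([539.4,-268,21],15.3))
d=snap('top','pics/t2.png'); b=snap('side','pics/s2.png')
f=d['frame'][150:220,275:355]; g=b['frame'][205:285,235:315]
im=np.hstack([cv2.resize(f,(400,400),interpolation=2),cv2.resize(g,(400,400),interpolation=2)])
cv2.imwrite('pics/c2.png',im[:,:,::-1])
E
```

```text
t 3.9 tcp [ 540.94 -269.32   64.11] yaw 15.41 zax [ 0.0045 -0.0017 -1.    ] q [-0.1   0.4   0.63  1.77 -0.26  1.06  0.89] F [ 0.5 -0.  -0.1] M [-0.11 -0.01  0.  ] open 86.8
[539.4, -268, 40] 15.3 shift [ 0.0058 -0.0041  0.0803] turn [0.0049 0.0036 0.0023] dist 24.193606515258413
[539.4, -268, 21] 15.3 shift [ 0.006  -0.0043  0.1437] turn [0.0049 0.0036 0.0023] dist 43.156267207848295
```

View pics/c2.png

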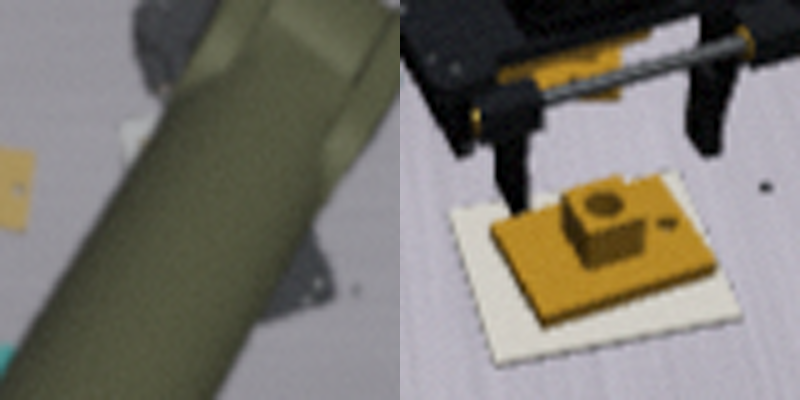

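The side crop shows the fingers straddling the boss along the plate's x. Descending to grip.

Request:
jog_arm --deltas '[{"x":0.005,"y":-0.004,"z":0.08,"wx":0.003,"wy":0,"wz":0,"jaw":1},{"x":0.005,"y":-0.004,"z":0.12,"wx":0.003,"wy":0,"wz":0,"jaw":1},{"x":0.005,"y":-0.004,"z":0.14,"wx":0.003,"wy":0,"wz":0,"jaw":1},{"x":0.005,"y":-0.004,"z":0.14,"wx":0.003,"wy":0,"wz":0,"jaw":1},{"x":0.005,"y":-0.004,"z":0.14,"wx":0.003,"wy":0,"wz":0,"jaw":1},{"x":0.005,"y":-0.004,"z":0.14,"wx":0.003,"wy":0,"wz":0,"jaw":1},{"x":0.005,"y":-0.004,"z":0.14,"wx":0.003,"wy":0,"wz":0,"jaw":1}]'

```text
clock: 4.7
tcp_pos: [536.9, -269.8, 19.9]
ee_rot: [0.607, 0.795, -0.001, 0.0]
wrist_force: [1.2, 0.5, -0.1]
opening: 87.1
grasp_force: 0.0
```

```bash
python3 -c "
from h import *
go(([539.4,-268,21],15.3))"
```

```text
t 4.7 tcp [ 536.91 -269.77   19.94] yaw 15.22 zax [-0.0013 -0.0022 -1.    ] q [-0.08  0.45  0.61  1.8  -0.3   0.98  0.92] F [ 1.2  0.5 -0.1] M [-0.05  0.04 -0.05] open 87.1
[539.4, -268, 21] 15.3 shift [ 0.0035  0.0095 -0.0035] turn [-0.0023  0.0023 -0.0017] dist 3.2297367798399375
```

Request:
jog_arm --deltas '[{"x":0.003,"y":0.008,"z":-0.003,"wx":0,"wy":0,"wz":0,"jaw":1},{"x":0.003,"y":0.008,"z":-0.003,"wx":0,"wy":0,"wz":0,"jaw":1},{"x":0.003,"y":0.008,"z":-0.003,"wx":0,"wy":0,"wz":0,"jaw":1}]'

```text
clock: 5.0
tcp_pos: [538.7, -267.9, 20.3]
ee_rot: [0.607, 0.795, -0.001, -0.0]
wrist_force: [-0.4, 0.0, 0.3]
opening: 87.1
grasp_force: 0.0
```

```bash
python3 -c "
from h import *
go(([539.4,-268,21],15.3))"
```

```text
t 5.0 tcp [ 538.71 -267.88   20.28] yaw 15.25 zax [-0.0022 -0.0019 -1.    ] q [-0.08  0.45  0.61  1.8  -0.3   0.98  0.91] F [-0.4  0.   0.3] M [-0.06  0.05  0.02] open 87.1
[539.4, -268, 21] 15.3 shift [-0.001   0.0021 -0.0024] turn [-0.0033  0.0016 -0.0012] dist 1.0042683065573168
```

Request:
jog_arm --deltas '[{"x":0,"y":0,"z":0,"wx":0,"wy":0,"wz":0,"jaw":-1},{"x":0,"y":0,"z":0,"wx":0,"wy":0,"wz":0,"jaw":-1},{"x":0,"y":0,"z":0,"wx":0,"wy":0,"wz":0,"jaw":-1},{"x":0,"y":0,"z":0,"wx":0,"wy":0,"wz":0,"jaw":-1},{"x":0,"y":0,"z":0,"wx":0,"wy":0,"wz":0,"jaw":-1},{"x":0,"y":0,"z":0,"wx":0,"wy":0,"wz":0,"jaw":-1},{"x":0,"y":0,"z":0,"wx":0,"wy":0,"wz":0,"jaw":-1},{"x":0,"y":0,"z":0,"wx":0,"wy":0,"wz":0,"jaw":-1}]' --grip_force 20

```text
clock: 5.8
tcp_pos: [538.6, -268.0, 20.2]
ee_rot: [0.607, 0.795, -0.001, -0.0]
wrist_force: [0.1, 0.5, -0.5]
opening: 31.2
grasp_force: 0.4
```

```bash
python3 -c "
from h import *
go(([539.4,-268,21],15.3));print(manip.read_state()['grasp_force'])"
```

```text
t 5.8 tcp [ 538.57 -268.02   20.16] yaw 15.23 zax [-0.0023 -0.0019 -1.    ] q [-0.08  0.45  0.61  1.8  -0.3   0.98  0.91] F [ 0.1  0.5 -0.5] M [-0.01 -0.09  0.02] open 31.2
[539.4, -268, 21] 15.3 shift [-0.0007  0.0027 -0.0028] turn [-0.0034  0.0015 -0.0016] dist 1.1752441258992616
0.36451248452067375
```

Just touching; close more, then lift.

Request:
jog_arm --deltas '[{"x":0,"y":0,"z":0,"wx":0,"wy":0,"wz":0,"jaw":-1},{"x":0,"y":0,"z":0,"wx":0,"wy":0,"wz":0,"jaw":-1},{"x":0,"y":0,"z":0,"wx":0,"wy":0,"wz":0,"jaw":-1},{"x":0,"y":0,"z":0,"wx":0,"wy":0,"wz":0,"jaw":-1},{"x":0,"y":0,"z":-0.05,"wx":0,"wy":0,"wz":0,"jaw":-1},{"x":0,"y":0,"z":-0.1,"wx":0,"wy":0,"wz":0,"jaw":-1},{"x":0,"y":0,"z":-0.2,"wx":0,"wy":0,"wz":0,"jaw":-1},{"x":0,"y":0,"z":-0.3,"wx":0,"wy":0,"wz":0,"jaw":-1},{"x":0,"y":0,"z":-0.3,"wx":0,"wy":0,"wz":0,"jaw":-1},{"x":0,"y":0,"z":-0.3,"wx":0,"wy":0,"wz":0,"jaw":-1}]'

```text
clock: 6.8
tcp_pos: [539.3, -268.1, 111.7]
ee_rot: [0.607, 0.795, -0.001, 0.001]
wrist_force: [-0.6, 0.2, -3.3]
opening: 29.6
grasp_force: 20.0
```

```bash
python3 -c "
from h import *
go(([539,20,115],11.5),([529,69.3,115],11.5));print(manip.read_state()['grasp_force'])"
```

```text
t 6.8 tcp [ 539.32 -268.08  111.72] yaw 15.23 zax [ 1.0e-04 -2.2e-03 -1.0e+00] q [-0.12  0.34  0.65  1.73 -0.22  1.14  0.86] F [-0.6  0.2 -3.3] M [-0.02  0.03  0.01] open 29.6
[539, 20, 115] 11.5 shift [ 0.9268  0.2512 -0.013 ] turn [-0.0005  0.0027  0.0829] dist 288.1002780208712
[529, 69.3, 115] 11.5 shift [ 1.0941  0.2622 -0.0134] turn [-0.0005  0.0027  0.0829] dist 337.55504145257504
19.99041124654468
```

Request:
jog_arm --deltas '[{"x":0.1,"y":0.025,"z":-0.013,"wx":0,"wy":0,"wz":0.02,"jaw":-1},{"x":0.22,"y":0.06,"z":-0.013,"wx":0,"wy":0,"wz":0.04,"jaw":-1},{"x":0.36,"y":0.1,"z":-0.013,"wx":0,"wy":0,"wz":0.06,"jaw":-1},{"x":0.5,"y":0.135,"z":-0.013,"wx":0,"wy":0,"wz":0.08,"jaw":-1},{"x":0.64,"y":0.173,"z":-0.013,"wx":0,"wy":0,"wz":0.083,"jaw":-1},{"x":0.77,"y":0.21,"z":-0.013,"wx":0,"wy":0,"wz":0.083,"jaw":-1},{"x":0.87,"y":0.235,"z":-0.013,"wx":0,"wy":0,"wz":0.083,"jaw":-1},{"x":0.927,"y":0.251,"z":-0.013,"wx":0,"wy":0,"wz":0.083,"jaw":-1},{"x":0.927,"y":0.251,"z":-0.013,"wx":0,"wy":0,"wz":0.083,"jaw":-1},{"x":0.927,"y":0.251,"z":-0.013,"wx":0,"wy":0,"wz":0.083,"jaw":-1}]'

```text
clock: 7.8
tcp_pos: [537.6, 19.7, 112.7]
ee_rot: [0.633, 0.775, -0.002, -0.001]
wrist_force: [-0.1, -0.9, -1.0]
opening: 29.5
grasp_force: 20.0
```

```bash
python3 -c "
from h import *
go(([529,69.3,115],11.5));print(manip.read_state()['grasp_force'])"
```

```text
t 7.8 tcp [537.55  19.67 112.69] yaw 11.52 zax [-0.0042 -0.003  -1.    ] q [-0.56  0.18  0.52  1.88 -0.1   1.11  0.2 ] F [-0.1 -0.9 -1. ] M [-0.06  0.05 -0.04] open 29.5
[529, 69.3, 115] 11.5 shift [ 0.1678  0.0051 -0.0081] turn [-0.006   0.0027  0.0005] dist 50.41228542496221
19.990198464947753
```

Request:
jog_arm --deltas '[{"x":0.06,"y":0.002,"z":0,"wx":-0.003,"wy":0.002,"wz":0,"jaw":-1},{"x":0.12,"y":0.004,"z":0.03,"wx":-0.003,"wy":0.002,"wz":0,"jaw":-1},{"x":0.168,"y":0.005,"z":0.06,"wx":-0.003,"wy":0.002,"wz":0,"jaw":-1},{"x":0.168,"y":0.005,"z":0.08,"wx":-0.003,"wy":0.002,"wz":0,"jaw":-1},{"x":0.168,"y":0.005,"z":0.08,"wx":-0.003,"wy":0.002,"wz":0,"jaw":-1},{"x":0.168,"y":0.005,"z":0.08,"wx":-0.003,"wy":0.002,"wz":0,"jaw":-1}]'

```text
clock: 8.4
tcp_pos: [529.8, 68.2, 89.3]
ee_rot: [0.633, 0.774, -0.001, 0.0]
wrist_force: [0.9, 0.4, -1.9]
opening: 29.6
grasp_force: 20.0
```

```bash
python3 - <<'E'
from h import *
go(([529,69.3,80],11.5))
b=snap('side','pics/s3.png');g=b['frame'][130:200,215:295]
d=snap('top','pics/t3.png');f=d['frame'][150:220,180:260]
cv2.imwrite('pics/c3.png',np.hstack([cv2.resize(f,(400,350),interpolation=2),cv2.resize(g,(400,350),interpolation=2)])[:,:,::-1])
E
```

```text
t 8.4 tcp [529.82  68.25  89.31] yaw 11.39 zax [-7.e-04 -9.e-04 -1.e+00] q [-0.61  0.19  0.48  1.91 -0.1   1.06  0.11] F [ 0.9  0.4 -1.9] M [-0.05  0.05 -0.01] open 29.6
[529, 69.3, 80] 11.5 shift [ 0.004 -0.002  0.031] turn [-0.0011  0.001  -0.0024] dist 9.404962537498646
```

View pics/c3.png

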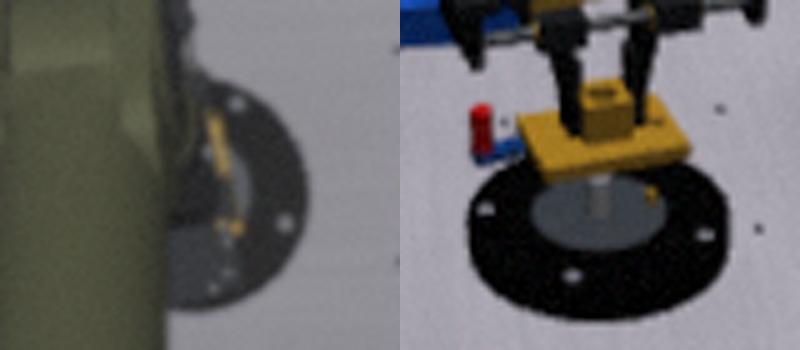

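```bash
python3 - <<'E'
from h import *
S=dict(np.load('side.npz'))
s=manip.read_state(); z=s['tcp_pos'][2]-14.2+36
print(p2w(S,(215+(205.5)/5-.5,130+90.5/5-.5),z), s['tcp_pos'])
E
```

```text
[531.53520106  68.40016131 111.58957227] [530.19183429  68.67337097  89.78957227]
```

Request:
jog_arm --deltas '[{"x":0.003,"y":-0.002,"z":0.02,"wx":0,"wy":0,"wz":0,"jaw":-1},{"x":0.003,"y":-0.002,"z":0.04,"wx":0,"wy":0,"wz":0,"jaw":-1},{"x":0.003,"y":-0.002,"z":0.06,"wx":0,"wy":0,"wz":0,"jaw":-1},{"x":0.003,"y":-0.002,"z":0.06,"wx":0,"wy":0,"wz":0,"jaw":-1},{"x":0.003,"y":-0.002,"z":0.06,"wx":0,"wy":0,"wz":0,"jaw":-1}]'

```text
clock: 9.0
tcp_pos: [528.7, 70.6, 71.1]
ee_rot: [0.633, 0.774, -0.0, -0.0]
wrist_force: [-0.4, 0.0, -1.7]
opening: 30.2
grasp_force: 20.0
```

```bash
python3 - <<'E'
from h import *
go(([529,69.3,66],11.5))
E
```

```text
t 9.0 tcp [528.72  70.62  71.12] yaw 11.5 zax [-1.e-03 -1.e-04 -1.e+00] q [-0.61  0.22  0.48  1.93 -0.12  1.02  0.12] F [-0.4  0.  -1.7] M [-0.03  0.04 -0.03] open 30.2
[529, 69.3, 66] 11.5 shift [-0.0045  0.0001  0.0171] turn [-0.0013 -0.0001 -0.0001] dist 5.299631802179839
```

Request:
jog_arm --deltas '[{"x":-0.002,"y":0,"z":0.007,"wx":0,"wy":0,"wz":0,"jaw":-1},{"x":-0.002,"y":0,"z":0.014,"wx":0,"wy":0,"wz":0,"jaw":-1},{"x":-0.002,"y":0,"z":0.017,"wx":0,"wy":0,"wz":0,"jaw":-1},{"x":-0.002,"y":0,"z":0.017,"wx":0,"wy":0,"wz":0,"jaw":-1}]'

```text
clock: 9.4
tcp_pos: [529.0, 70.1, 66.2]
ee_rot: [0.633, 0.774, -0.0, -0.0]
wrist_force: [0.2, 0.3, -2.3]
opening: 29.8
grasp_force: 20.0
```

Request:
jog_arm --deltas '[{"x":0,"y":0,"z":0.005,"wx":0,"wy":0,"wz":0,"jaw":-1},{"x":0,"y":0,"z":0.008,"wx":0,"wy":0,"wz":0,"jaw":-1},{"x":0,"y":0,"z":0.01,"wx":0,"wy":0,"wz":0,"jaw":-1},{"x":0,"y":0,"z":0.01,"wx":0,"wy":0,"wz":0,"jaw":-1}]'

```text
clock: 9.8
tcp_pos: [528.8, 70.2, 63.1]
ee_rot: [0.633, 0.774, -0.0, -0.0]
wrist_force: [0.5, 0.7, -2.3]
opening: 29.5
grasp_force: 20.0
```

Request:
jog_arm --deltas '[{"x":0,"y":0,"z":0.007,"wx":0,"wy":0,"wz":0,"jaw":-1},{"x":0,"y":0,"z":0.014,"wx":0,"wy":0,"wz":0,"jaw":-1},{"x":0,"y":0,"z":0.02,"wx":0,"wy":0,"wz":0,"jaw":-1},{"x":0,"y":0,"z":0.02,"wx":0,"wy":0,"wz":0,"jaw":-1}]'

```text
clock: 10.2
tcp_pos: [528.7, 70.1, 56.9]
ee_rot: [0.633, 0.774, -0.0, -0.0]
wrist_force: [-2.1, -0.4, -2.2]
opening: 29.8
grasp_force: 20.0
```

Request:
jog_arm --deltas '[{"x":0,"y":0,"z":0.005,"wx":0,"wy":0,"wz":0,"jaw":-1},{"x":0,"y":0,"z":0.01,"wx":0,"wy":0,"wz":0,"jaw":-1},{"x":0,"y":0,"z":0.01,"wx":0,"wy":0,"wz":0,"jaw":-1}]'

```text
clock: 10.5
tcp_pos: [528.8, 70.2, 54.0]
ee_rot: [0.633, 0.774, -0.0, -0.0]
wrist_force: [-1.9, -0.4, -2.1]
opening: 30.0
grasp_force: 20.0
```

```bash
python3 - <<'E'
from h import *
go(([529,69.3,50],11.5))
E
```

```text
t 10.5 tcp [528.76  70.16  54.03] yaw 11.5 zax [-1.e-03  1.e-04 -1.e+00] q [-0.6   0.24  0.47  1.94 -0.13  0.99  0.13] F [-1.9 -0.4 -2.1] M [0.01 0.46 0.03] open 30.0
[529, 69.3, 50] 11.5 shift [-0.003   0.0002  0.0134] turn [-0.0012 -0.0004 -0.    ] dist 4.131873856386642
```

Request:
jog_arm --deltas '[{"x":0,"y":-0.002,"z":0.005,"wx":0,"wy":0,"wz":0,"jaw":-1},{"x":0,"y":-0.002,"z":0.01,"wx":0,"wy":0,"wz":0,"jaw":-1},{"x":0,"y":-0.002,"z":0.014,"wx":0,"wy":0,"wz":0,"jaw":-1},{"x":0,"y":-0.002,"z":0.014,"wx":0,"wy":0,"wz":0,"jaw":-1}]'

```text
clock: 10.9
tcp_pos: [528.6, 70.0, 50.0]
ee_rot: [0.633, 0.774, 0.0, -0.0]
wrist_force: [-0.5, 0.4, -2.0]
opening: 29.8
grasp_force: 20.0
```

Request:
jog_arm --deltas '[{"x":0,"y":0,"z":0.002,"wx":0,"wy":0,"wz":0,"jaw":-1},{"x":0,"y":0,"z":0.004,"wx":0,"wy":0,"wz":0,"jaw":-1},{"x":0,"y":0,"z":0.004,"wx":0,"wy":0,"wz":0,"jaw":-1}]'

```text
clock: 11.2
tcp_pos: [528.6, 69.9, 48.9]
ee_rot: [0.633, 0.774, 0.0, -0.0]
wrist_force: [-1.0, -0.3, -2.1]
opening: 30.1
grasp_force: 20.0
```

```bash
python3 - <<'E'
from h import *
go(([529,69.3,48],11.5))
E
```

```text
t 11.2 tcp [528.63  69.94  48.91] yaw 11.49 zax [-1.e-04  1.e-04 -1.e+00] q [-0.6   0.25  0.47  1.95 -0.13  0.98  0.13] F [-1.  -0.3 -2.1] M [-0.06  0.12  0.04] open 30.1
[529, 69.3, 48] 11.5 shift [-0.0024  0.0008  0.003 ] turn [-0.0001 -0.0001 -0.0002] dist 1.1780293485265094
```

Now feel gently, about 1 mm per step, for the pin.

Request:
jog_arm --deltas '[{"x":0,"y":-0.0005,"z":0.0015,"wx":0,"wy":0,"wz":0,"jaw":-1},{"x":0,"y":-0.0005,"z":0.003,"wx":0,"wy":0,"wz":0,"jaw":-1},{"x":0,"y":-0.0005,"z":0.003,"wx":0,"wy":0,"wz":0,"jaw":-1}]'

```text
clock: 11.5
tcp_pos: [528.4, 69.9, 48.1]
ee_rot: [0.633, 0.774, -0.0, -0.0]
wrist_force: [-1.1, 0.8, -1.3]
opening: 29.7
grasp_force: 20.0
```

```bash
python3 - <<'E'
from h import *
go(([529,69.3,47],11.5))
E
```

```text
t 11.5 tcp [528.45  69.87  48.05] yaw 11.49 zax [-1.e-04  1.e-04 -1.e+00] q [-0.6   0.25  0.47  1.95 -0.13  0.98  0.13] F [-1.1  0.8 -1.3] M [-0.12  0.05 -0.  ] open 29.7
[529, 69.3, 47] 11.5 shift [-0.0022  0.0014  0.0035] turn [-0.0001 -0.0001 -0.0002] dist 1.3216174382743107
```

Request:
jog_arm --deltas '[{"x":0,"y":0,"z":0.001,"wx":0,"wy":0,"wz":0,"jaw":-1},{"x":0,"y":0,"z":0.002,"wx":0,"wy":0,"wz":0,"jaw":-1}]'

```text
clock: 11.7
tcp_pos: [528.4, 69.9, 47.5]
ee_rot: [0.633, 0.774, 0.0, -0.0]
wrist_force: [0.7, 0.7, -2.0]
opening: 29.8
grasp_force: 20.0
```

Request:
jog_arm --deltas '[{"x":0,"y":0,"z":0.001,"wx":0,"wy":0,"wz":0,"jaw":-1},{"x":0,"y":0,"z":0.002,"wx":0,"wy":0,"wz":0,"jaw":-1}]'

```text
clock: 11.9
tcp_pos: [528.3, 70.0, 46.8]
ee_rot: [0.633, 0.774, -0.0, -0.0]
wrist_force: [-0.8, -0.1, -1.8]
opening: 29.3
grasp_force: 20.0
```

```bash
python3 - <<'E'
from h import *
go(([529,69.3,47],11.5))
E
```

```text
t 11.9 tcp [528.32  69.99  46.83] yaw 11.5 zax [-4.e-04  2.e-04 -1.e+00] q [-0.6   0.25  0.47  1.95 -0.14  0.97  0.13] F [-0.8 -0.1 -1.8] M [-0.09  0.05  0.01] open 29.3
[529, 69.3, 47] 11.5 shift [-0.0027  0.0018 -0.0006] turn [-0.0004 -0.0003 -0.0001] dist 0.985700866693143
```

Request:
jog_arm --deltas '[{"x":0,"y":0,"z":0.002,"wx":0,"wy":0,"wz":0,"jaw":-1},{"x":0,"y":0,"z":0.003,"wx":0,"wy":0,"wz":0,"jaw":-1}]'

```text
clock: 12.1
tcp_pos: [528.3, 70.0, 45.9]
ee_rot: [0.633, 0.774, -0.0, -0.0]
wrist_force: [0.2, -0.6, -1.8]
opening: 30.0
grasp_force: 20.0
```

```bash
python3 - <<'E'
from h import *
go(([529,69.3,45],11.5))
E
```

```text
t 12.1 tcp [528.28  69.96  45.88] yaw 11.5 zax [-5.e-04  1.e-04 -1.e+00] q [-0.6   0.25  0.47  1.95 -0.14  0.97  0.13] F [ 0.2 -0.6 -1.8] M [-0.05  0.01  0.03] open 30.0
[529, 69.3, 45] 11.5 shift [-0.0026  0.0019  0.0029] turn [-0.0006 -0.0003 -0.0001] dist 1.3150947248527063
```

The pin is in its hole on the first try, with no reaction force. I'll keep lowering in steps.

Request:
jog_arm --deltas '[{"x":0,"y":0,"z":0.003,"wx":0,"wy":0,"wz":0,"jaw":-1},{"x":0,"y":0,"z":0.006,"wx":0,"wy":0,"wz":0,"jaw":-1}]'

```text
clock: 12.3
tcp_pos: [528.3, 70.0, 44.1]
ee_rot: [0.633, 0.774, -0.0, -0.0]
wrist_force: [1.0, 0.4, -2.0]
opening: 29.9
grasp_force: 20.0
```

Request:
jog_arm --deltas '[{"x":0,"y":0,"z":0.003,"wx":0,"wy":0,"wz":0,"jaw":-1},{"x":0,"y":0,"z":0.005,"wx":0,"wy":0,"wz":0,"jaw":-1}]'

```text
clock: 12.5
tcp_pos: [528.2, 69.9, 42.5]
ee_rot: [0.633, 0.774, -0.0, -0.0]
wrist_force: [-0.8, 0.1, -2.8]
opening: 29.8
grasp_force: 20.0
```

```bash
python3 - <<'E'
from h import *
go(([529,69.3,40],11.5))
E
```

```text
t 12.5 tcp [528.21  69.95  42.51] yaw 11.49 zax [-6.e-04  1.e-04 -1.e+00] q [-0.6   0.25  0.47  1.95 -0.14  0.97  0.14] F [-0.8  0.1 -2.8] M [-0.05  0.06  0.04] open 29.8
[529, 69.3, 40] 11.5 shift [-0.0026  0.0021  0.0084] turn [-0.0008 -0.0003 -0.0002] dist 2.7104365013818845
```

Request:
jog_arm --deltas '[{"x":0,"y":0,"z":0.003,"wx":0,"wy":0,"wz":0,"jaw":-1},{"x":0,"y":0,"z":0.006,"wx":0,"wy":0,"wz":0,"jaw":-1},{"x":0,"y":0,"z":0.008,"wx":0,"wy":0,"wz":0,"jaw":-1}]'

```text
clock: 12.8
tcp_pos: [528.2, 70.0, 40.1]
ee_rot: [0.633, 0.774, -0.0, -0.0]
wrist_force: [0.0, 0.3, -1.2]
opening: 29.7
grasp_force: 20.0
```

Request:
jog_arm --deltas '[{"x":0,"y":0,"z":0.002,"wx":0,"wy":0,"wz":0,"jaw":-1},{"x":0,"y":0,"z":0.003,"wx":0,"wy":0,"wz":0,"jaw":-1}]'

```text
clock: 13.0
tcp_pos: [528.3, 69.9, 39.3]
ee_rot: [0.633, 0.774, -0.0, -0.0]
wrist_force: [-0.0, 0.5, -1.4]
opening: 29.8
grasp_force: 20.0
```

```bash
python3 - <<'E'
from h import *
go(([529,69.3,39],11.5))
E
```

```text
t 13.0 tcp [528.27  69.94  39.27] yaw 11.49 zax [-5.e-04  1.e-04 -1.e+00] q [-0.6   0.26  0.47  1.96 -0.14  0.96  0.14] F [-0.   0.5 -1.4] M [-0.05  0.04  0.07] open 29.8
[529, 69.3, 39] 11.5 shift [-0.0026  0.002   0.0009] turn [-0.0006 -0.0003 -0.0002] dist 1.00805252402488
```

Request:
jog_arm --deltas '[{"x":0,"y":0,"z":0.001,"wx":0,"wy":0,"wz":0,"jaw":-1},{"x":0,"y":0,"z":0.002,"wx":0,"wy":0,"wz":0,"jaw":-1}]'

```text
clock: 13.2
tcp_pos: [528.3, 70.0, 39.1]
ee_rot: [0.633, 0.774, -0.0, -0.0]
wrist_force: [-2.4, 0.3, 4.0]
opening: 30.1
grasp_force: 20.0
```

Request:
jog_arm --deltas '[{"x":0,"y":0,"z":0.001,"wx":0,"wy":0,"wz":0,"jaw":-1},{"x":0,"y":0,"z":0.002,"wx":0,"wy":0,"wz":0,"jaw":-1}]'

```text
clock: 13.4
tcp_pos: [528.3, 70.0, 39.1]
ee_rot: [0.633, 0.774, -0.0, -0.001]
wrist_force: [-4.7, -1.1, 9.2]
opening: 29.9
grasp_force: 20.0
```

```bash
python3 - <<'E'
from h import *
go(([529,69.3,39],11.5))
E
```

```text
t 13.4 tcp [528.32  70.    39.1 ] yaw 11.5 zax [-8.e-04  6.e-04 -1.e+00] q [-0.6   0.26  0.47  1.96 -0.14  0.96  0.14] F [-4.7 -1.1  9.2] M [-0.3   1.08  0.02] open 29.9
[529, 69.3, 39] 11.5 shift [-0.0027  0.0017  0.0003] turn [-0.0009 -0.0009 -0.0001] dist 0.9809895584501825
```

Contact at TCP z = 39.1, exactly the predicted seated height. Releasing and rising.

Request:
jog_arm --deltas '[{"x":0,"y":0,"z":-0.001,"wx":0,"wy":0,"wz":0,"jaw":-1},{"x":0,"y":0,"z":-0.001,"wx":0,"wy":0,"wz":0,"jaw":0.3},{"x":0,"y":0,"z":-0.001,"wx":0,"wy":0,"wz":0,"jaw":0.3},{"x":0,"y":0,"z":-0.001,"wx":0,"wy":0,"wz":0,"jaw":0.3},{"x":0,"y":0,"z":-0.001,"wx":0,"wy":0,"wz":0,"jaw":0.3},{"x":0,"y":0,"z":-0.001,"wx":0,"wy":0,"wz":0,"jaw":0.3},{"x":0,"y":0,"z":-0.001,"wx":0,"wy":0,"wz":0,"jaw":0.3}]'

```text
clock: 14.1
tcp_pos: [528.3, 70.0, 38.4]
ee_rot: [0.633, 0.774, -0.0, -0.0]
wrist_force: [0.5, 0.3, -0.1]
opening: 56.1
grasp_force: 0.0
```

Request:
jog_arm --deltas '[{"x":0,"y":0,"z":-0.03,"wx":0,"wy":0,"wz":0,"jaw":0.3},{"x":0,"y":0,"z":-0.1,"wx":0,"wy":0,"wz":0,"jaw":0.3},{"x":0,"y":0,"z":-0.2,"wx":0,"wy":0,"wz":0,"jaw":0.3},{"x":0,"y":0,"z":-0.3,"wx":0,"wy":0,"wz":0,"jaw":0.3},{"x":0,"y":0,"z":-0.3,"wx":0,"wy":0,"wz":0,"jaw":0.3}]'

```text
clock: 14.6
tcp_pos: [531.6, 70.4, 133.5]
ee_rot: [0.633, 0.774, 0.004, 0.002]
wrist_force: [0.6, 0.2, 0.1]
opening: 56.8
grasp_force: 0.0
```

```bash
python3 - <<'E'
from h import *
go(([529,69.3,130],11.5))
b=snap('side','pics/s4.png');g=b['frame'][130:200,215:295]
cv2.imwrite('pics/c4.png',cv2.resize(g,(640,560),interpolation=2)[:,:,::-1])
E
```

```text
t 14.6 tcp [531.64  70.4  133.49] yaw 11.48 zax [ 0.0079  0.003  -1.    ] q [-0.63  0.14  0.49  1.87 -0.07  1.14  0.09] F [0.6 0.2 0.1] M [-0.06  0.02  0.01] open 56.8
[529, 69.3, 130] 11.5 shift [-0.0018 -0.0095  0.0115] turn [ 0.0106 -0.0017 -0.0005] dist 4.509865271674304
```

View pics/c4.png

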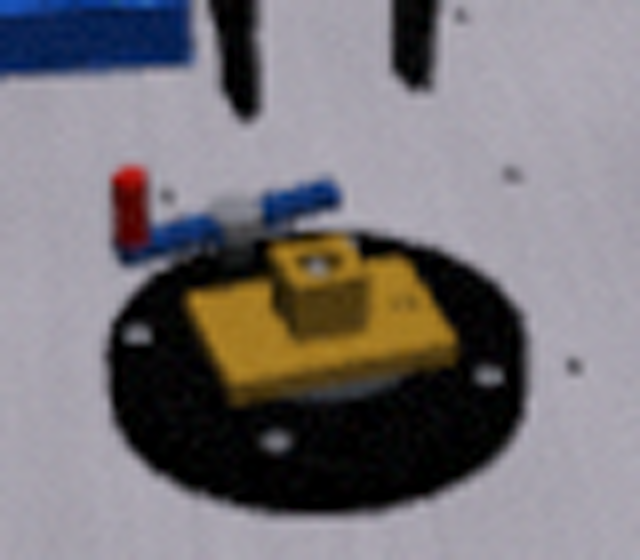

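The plate lies flat and home, with the shaft visible in its bore and the pin hole filled. Next is the knob, at about (459,117) with its top at z 75.

```bash
python3 - <<'E'
from h import *
go(([459.2,117.3,130],67))
E
```

```text
t 14.65 tcp [530.21  70.27 131.26] yaw 11.49 zax [ 0.0047  0.0021 -1.    ] q [-0.63  0.14  0.49  1.87 -0.08  1.14  0.09] F [-0.6 -0.5 -1.2] M [-0.07  0.05 -0.01] open 56.4
[459.2, 117.3, 130] 67 shift [ 0.2007 -0.2008  0.0034] turn [ 0.0065  0.0018 -1.2336] dist 85.18291822488695
```

Request:
jog_arm --deltas '[{"x":0.07,"y":-0.07,"z":0,"wx":0,"wy":0,"wz":-0.3,"jaw":0.05},{"x":0.15,"y":-0.15,"z":0,"wx":0,"wy":0,"wz":-0.5,"jaw":0.05},{"x":0.2,"y":-0.2,"z":0,"wx":0,"wy":0,"wz":-0.7,"jaw":0.05},{"x":0.2,"y":-0.2,"z":0,"wx":0,"wy":0,"wz":-0.9,"jaw":0.05},{"x":0.2,"y":-0.2,"z":0,"wx":0,"wy":0,"wz":-1,"jaw":0.05},{"x":0.2,"y":-0.2,"z":0,"wx":0,"wy":0,"wz":-1,"jaw":0.05},{"x":0.2,"y":-0.2,"z":0,"wx":0,"wy":0,"wz":-1,"jaw":0.05},{"x":0.2,"y":-0.2,"z":0,"wx":0,"wy":0,"wz":-1,"jaw":0.05}]'

```text
clock: 15.45
tcp_pos: [457.1, 116.6, 127.9]
ee_rot: [0.289, 0.957, -0.0, -0.001]
wrist_force: [0.6, -0.0, 0.2]
opening: 45.8
grasp_force: 0.0
```

```bash
python3 - <<'E'
from h import *
go(([459.2,117.3,100],67))
E
```

```text
t 15.45 tcp [457.09 116.61 127.9 ] yaw 56.43 zax [-1.5e-03 -3.0e-04 -1.0e+00] q [-0.7   0.01  0.4   2.01 -0.    1.13  0.68] F [ 0.6 -0.   0.2] M [ 0.    0.04 -0.02] open 45.8
[459.2, 117.3, 100] 67 shift [-0.0047  0.0059  0.093 ] turn [-0.0013 -0.0015 -0.2349] dist 27.990360196116672
```

Request:
jog_arm --deltas '[{"x":-0.005,"y":0.006,"z":0.05,"wx":0,"wy":0,"wz":-0.15,"jaw":0.05},{"x":-0.005,"y":0.006,"z":0.09,"wx":0,"wy":0,"wz":-0.23,"jaw":0.05},{"x":-0.005,"y":0.006,"z":0.13,"wx":0,"wy":0,"wz":-0.23,"jaw":0.05},{"x":-0.005,"y":0.006,"z":0.13,"wx":0,"wy":0,"wz":-0.23,"jaw":0.05},{"x":-0.005,"y":0.006,"z":0.13,"wx":0,"wy":0,"wz":-0.23,"jaw":0.05}]'

```text
clock: 15.95
tcp_pos: [459.7, 117.4, 89.3]
ee_rot: [0.201, 0.98, -0.0, -0.0]
wrist_force: [-0.5, -0.5, -0.3]
opening: 45.8
grasp_force: 0.0
```

```bash
python3 - <<'E'
from h import *
go(([459.2,117.3,52],67))
b=snap('side','pics/s5.png');g=b['frame'][110:190,205:285]
cv2.imwrite('pics/c5.png',cv2.resize(g,(560,560),interpolation=2)[:,:,::-1])
E
```

```text
t 15.95 tcp [459.66 117.4   89.32] yaw 66.76 zax [-1.e-03 -2.e-04 -1.e+00] q [-0.69  0.06  0.4   2.05 -0.03  1.04  0.89] F [-0.5 -0.5 -0.3] M [ 0.06 -0.02  0.  ] open 45.8
[459.2, 117.3, 52] 67 shift [ 0.0012 -0.0008  0.1244] turn [-0.0007 -0.0011 -0.0053] dist 37.324269418558195
```

View pics/c5.png

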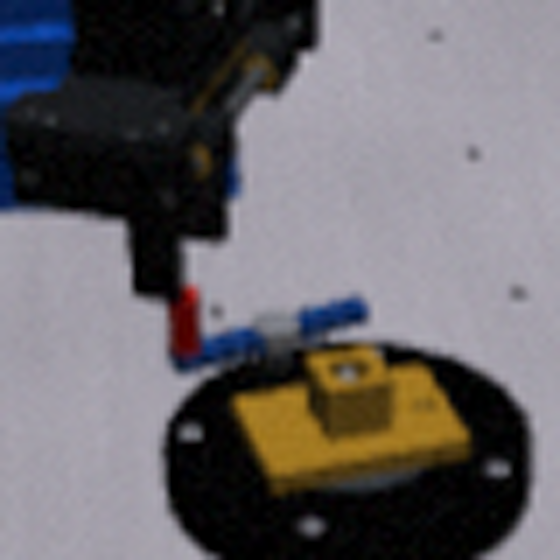

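The side view shows the near finger just this side of the red knob and above it. Descend and grip lightly.

Request:
jog_arm --deltas '[{"x":0.001,"y":0,"z":0.04,"wx":0,"wy":0,"wz":0,"jaw":0.05},{"x":0.001,"y":0,"z":0.08,"wx":0,"wy":0,"wz":0,"jaw":0.05},{"x":0.001,"y":0,"z":0.12,"wx":0,"wy":0,"wz":0,"jaw":0.05},{"x":0.001,"y":0,"z":0.12,"wx":0,"wy":0,"wz":0,"jaw":0.05},{"x":0.001,"y":0,"z":0.12,"wx":0,"wy":0,"wz":0,"jaw":-1},{"x":0.001,"y":0,"z":0.12,"wx":0,"wy":0,"wz":0,"jaw":-1},{"x":0.001,"y":0,"z":0.12,"wx":0,"wy":0,"wz":0,"jaw":-1},{"x":0.001,"y":0,"z":0.12,"wx":0,"wy":0,"wz":0,"jaw":-1},{"x":0.001,"y":0,"z":0.12,"wx":0,"wy":0,"wz":0,"jaw":-1},{"x":0.001,"y":0,"z":0.12,"wx":0,"wy":0,"wz":0,"jaw":-1},{"x":0.001,"y":0,"z":0.12,"wx":0,"wy":0,"wz":0,"jaw":-1},{"x":0.001,"y":0,"z":0.12,"wx":0,"wy":0,"wz":0,"jaw":-1}]' --grip_force 10

```text
clock: 17.2
tcp_pos: [459.9, 117.8, 53.7]
ee_rot: [0.201, 0.98, 0.0, 0.0]
wrist_force: [0.7, 0.9, 1.5]
opening: 13.4
grasp_force: 10.0
```

```bash
python3 - <<'E'
from h import *
P=np.array([502.4,134.7]); s=manip.read_state(); p=s['tcp_pos']
T=[]
for k in range(1,11):
    a=np.radians(202-9*k); q=P+45*np.array([np.cos(a),np.sin(a)]); T.append(([*q.round(1),p[2]],67))
go(*T); print(s['grasp_force'])
E
```

```text
t 17.2 tcp [459.85 117.78  53.74] yaw 66.85 zax [ 3.e-04  5.e-04 -1.e+00] q [-0.69  0.11  0.4   2.08 -0.05  0.96  0.91] F [0.7 0.9 1.5] M [ 0.13 -0.13 -0.  ] open 13.4
[np.float64(458.6), np.float64(124.6), np.float64(53.7435928727054)] 67 shift [0.0128 0.0193 0.    ] turn [ 0.0008  0.0001 -0.0034] dist 6.932447401241618
[np.float64(457.5), np.float64(131.6), np.float64(53.7435928727054)] 67 shift [0.0253 0.0393 0.    ] turn [ 0.0008  0.0001 -0.0034] dist 14.017207775657882
[np.float64(457.6), np.float64(138.6), np.float64(53.7435928727054)] 67 shift [0.0342 0.0609 0.    ] turn [ 0.0008  0.0001 -0.0034] dist 20.94000951027657
[np.float64(458.7), np.float64(145.6), np.float64(53.7435928727054)] 67 shift [0.04   0.0838 0.    ] turn [ 0.0008  0.0001 -0.0034] dist 27.842498345088508
[np.float64(461.0), np.float64(152.3), np.float64(53.7435928727054)] 67 shift [4.170e-02 1.073e-01 1.000e-04] turn [ 0.0008  0.0001 -0.0034] dist 34.53784589234139
[np.float64(464.2), np.float64(158.5), np.float64(53.7435928727054)] 67 shift [4.000e-02 1.305e-01 1.000e-04] turn [ 0.0008  0.0001 -0.0034] dist 40.950349418489616
[np.float64(468.4), np.float64(164.2), np.float64(53.7435928727054)] 67 shift [3.460e-02 1.535e-01 1.000e-04] turn [ 0.0008  0.0001 -0.0034] dist 47.199465601531884
[np.float64(473.5), np.float64(169.2), np.float64(53.7435928727054)] 67 shift [2.560e-02 1.755e-01 1.000e-04] turn [ 0.0008  0.0001 -0.0034] dist 53.19953699721549
[np.float64(479.2), np.float64(173.3), np.float64(53.7435928727054)] 67 shift [1.350e-02 1.955e-01 1.000e-04] turn [ 0.0008  0.0001 -0.0034] dist 58.79394129742827
[np.float64(485.5), np.float64(176.4), np.float64(53.7435928727054)] 67 shift [-1.800e-03  2.133e-01  1.000e-04] turn [ 0.0008  0.0001 -0.0034] dist 63.98473411600659
10.00013753771782
```

Request:
jog_arm --deltas '[{"x":0.007,"y":0.01,"z":0,"wx":0,"wy":0,"wz":0,"jaw":-1},{"x":0.013,"y":0.019,"z":0,"wx":0,"wy":0,"wz":0,"jaw":-1},{"x":0.019,"y":0.029,"z":0,"wx":0,"wy":0,"wz":0,"jaw":-1},{"x":0.025,"y":0.039,"z":0,"wx":0,"wy":0,"wz":0,"jaw":-1},{"x":0.03,"y":0.05,"z":0,"wx":0,"wy":0,"wz":0,"jaw":-1},{"x":0.034,"y":0.061,"z":0,"wx":0,"wy":0,"wz":0,"jaw":-1},{"x":0.037,"y":0.072,"z":0,"wx":0,"wy":0,"wz":0,"jaw":-1},{"x":0.04,"y":0.084,"z":0,"wx":0,"wy":0,"wz":0,"jaw":-1},{"x":0.041,"y":0.096,"z":0,"wx":0,"wy":0,"wz":0,"jaw":-1},{"x":0.042,"y":0.107,"z":0,"wx":0,"wy":0,"wz":0,"jaw":-1},{"x":0.042,"y":0.107,"z":0,"wx":0,"wy":0,"wz":0,"jaw":-1}]'

```text
clock: 18.3
tcp_pos: [458.3, 152.1, 52.6]
ee_rot: [0.2, 0.98, -0.001, -0.002]
wrist_force: [-4.9, -0.9, 2.2]
opening: 13.4
grasp_force: 10.0
```

```bash
python3 - <<'E'
from h import *
P=np.array([502.4,134.7]); s=manip.read_state(); p=s['tcp_pos']
T=[]
for k in range(6,12):
    a=np.radians(202-9*k); q=P+45*np.array([np.cos(a),np.sin(a)]); T.append(([*q.round(1),p[2]],67))
go(*T); print(s['grasp_force'])
E
```

```text
t 18.3 tcp [458.31 152.13  52.62] yaw 66.87 zax [-5.1e-03 -9.0e-04 -1.0e+00] q [-0.72  0.13  0.37  2.05 -0.06  0.97  0.85] F [-4.9 -0.9  2.2] M [-0.24  1.13 -0.09] open 13.4
[np.float64(464.2), np.float64(158.5), np.float64(52.62369633788441)] 67 shift [-0.0097  0.0272 -0.0001] turn [-0.0036 -0.0055 -0.0029] dist 8.677461272185262
[np.float64(468.4), np.float64(164.2), np.float64(52.62369633788441)] 67 shift [-0.0151  0.0502 -0.0002] turn [-0.0036 -0.0055 -0.0029] dist 15.733688325242607
[np.float64(473.5), np.float64(169.2), np.float64(52.62369633788441)] 67 shift [-0.0242  0.0722 -0.0003] turn [-0.0036 -0.0055 -0.0029] dist 22.85169148161067
[np.float64(479.2), np.float64(173.3), np.float64(52.62369633788441)] 67 shift [-0.0363  0.0923 -0.0004] turn [-0.0036 -0.0055 -0.0029] dist 29.743201222216825
[np.float64(485.5), np.float64(176.4), np.float64(52.62369633788441)] 67 shift [-0.0516  0.11   -0.0005] turn [-0.0036 -0.0055 -0.0029] dist 36.447758531835696
[np.float64(492.3), np.float64(178.5), np.float64(52.62369633788441)] 67 shift [-0.0697  0.1253 -0.0007] turn [-0.0036 -0.0055 -0.0029] dist 43.02110048995047
9.996929465560243
```

Request:
jog_arm --deltas '[{"x":0,"y":0.011,"z":0,"wx":0,"wy":0,"wz":0,"jaw":-1},{"x":-0.002,"y":0.023,"z":0,"wx":0,"wy":0,"wz":0,"jaw":-1},{"x":-0.004,"y":0.035,"z":0,"wx":0,"wy":0,"wz":0,"jaw":-1},{"x":-0.008,"y":0.046,"z":0,"wx":0,"wy":0,"wz":0,"jaw":-1},{"x":-0.012,"y":0.057,"z":0,"wx":0,"wy":0,"wz":0,"jaw":-1},{"x":-0.017,"y":0.068,"z":0,"wx":0,"wy":0,"wz":0,"jaw":-1},{"x":-0.022,"y":0.078,"z":0,"wx":0,"wy":0,"wz":0,"jaw":-1},{"x":-0.028,"y":0.088,"z":0,"wx":0,"wy":0,"wz":0,"jaw":-1},{"x":-0.036,"y":0.098,"z":0,"wx":0,"wy":0,"wz":0,"jaw":-1},{"x":-0.044,"y":0.106,"z":0,"wx":0,"wy":0,"wz":0,"jaw":-1},{"x":-0.044,"y":0.106,"z":0,"wx":0,"wy":0,"wz":0,"jaw":-1}]'

```text
clock: 19.4
tcp_pos: [485.3, 176.2, 53.3]
ee_rot: [0.201, 0.98, -0.0, -0.0]
wrist_force: [-3.8, -0.3, -5.2]
opening: 13.5
grasp_force: 10.0
```

```bash
python3 - <<'E'
from h import *
go(([489,178,52.6],67))
E
```

```text
t 19.4 tcp [485.26 176.23  53.3 ] yaw 66.85 zax [-1.e-03 -1.e-04 -1.e+00] q [-0.73  0.2   0.36  1.98 -0.08  0.98  0.84] F [-3.8 -0.3 -5.2] M [-0.33  0.76 -0.08] open 13.5
[489, 178, 52.6] 67 shift [-0.0091  0.0103  0.0023] turn [-0.0006 -0.0011 -0.0033] dist 4.197148308449251
```

Push a few mm further into the stop along the tangent, watching the force.

Request:
jog_arm --deltas '[{"x":-0.004,"y":0.005,"z":0,"wx":0,"wy":0,"wz":0,"jaw":-1},{"x":-0.007,"y":0.007,"z":0,"wx":0,"wy":0,"wz":0,"jaw":-1},{"x":-0.01,"y":0.01,"z":0,"wx":0,"wy":0,"wz":0,"jaw":-1},{"x":-0.01,"y":0.01,"z":0,"wx":0,"wy":0,"wz":0,"jaw":-1}]'

```text
clock: 19.8
tcp_pos: [485.5, 176.3, 53.0]
ee_rot: [0.201, 0.98, -0.002, -0.004]
wrist_force: [-12.7, -5.8, 3.5]
opening: 13.5
grasp_force: 10.0
```

```bash
python3 - <<'E'
from h import *
go(([489,178,52.6],67))
E
```

```text
t 19.8 tcp [485.48 176.31  53.02] yaw 66.84 zax [-0.0088 -0.0025 -1.    ] q [-0.73  0.2   0.36  1.97 -0.09  0.99  0.84] F [-12.7  -5.8   3.5] M [-1.17  2.84 -0.04] open 13.5
[489, 178, 52.6] 67 shift [-0.0086  0.0098  0.0013] turn [-0.0074 -0.0091 -0.0035] dist 3.932379108594386
```

At the hard stop. I'll relax the push, open and rise.

Request:
jog_arm --deltas '[{"x":0.007,"y":-0.007,"z":0,"wx":0,"wy":0,"wz":0,"jaw":-1},{"x":0.007,"y":-0.007,"z":0,"wx":0,"wy":0,"wz":0,"jaw":-0.1},{"x":0.007,"y":-0.007,"z":0,"wx":0,"wy":0,"wz":0,"jaw":-0.1},{"x":0.007,"y":-0.007,"z":0,"wx":0,"wy":0,"wz":0,"jaw":-0.1},{"x":0.007,"y":-0.007,"z":0,"wx":0,"wy":0,"wz":0,"jaw":-0.1},{"x":0.007,"y":-0.007,"z":0,"wx":0,"wy":0,"wz":0,"jaw":-0.1},{"x":0.007,"y":-0.007,"z":-0.05,"wx":0,"wy":0,"wz":0,"jaw":-0.1},{"x":0.007,"y":-0.007,"z":-0.15,"wx":0,"wy":0,"wz":0,"jaw":-0.1},{"x":0.007,"y":-0.007,"z":-0.3,"wx":0,"wy":0,"wz":0,"jaw":-0.1},{"x":0.007,"y":-0.007,"z":-0.45,"wx":0,"wy":0,"wz":0,"jaw":-0.1},{"x":0.007,"y":-0.007,"z":-0.5,"wx":0,"wy":0,"wz":0,"jaw":-0.1},{"x":0.007,"y":-0.007,"z":-0.5,"wx":0,"wy":0,"wz":0,"jaw":-0.1}]'

```text
clock: 21.0
tcp_pos: [488.5, 177.5, 206.9]
ee_rot: [0.201, 0.98, 0.002, 0.002]
wrist_force: [-0.1, 0.1, -0.1]
opening: 39.0
grasp_force: 0.0
```

```bash
python3 - <<'E'
from h import *
go(([489,178,200],67))
b=snap('side','pics/s6.png');g=b['frame'][110:190,205:285]
cv2.imwrite('pics/c6.png',cv2.resize(g,(560,560),interpolation=2)[:,:,::-1])
E
```

```text
t 21.0 tcp [488.54 177.49 206.86] yaw 66.85 zax [ 0.0056  0.0037 -1.    ] q [-0.76  0.04  0.37  1.81 -0.02  1.28  0.78] F [-0.1  0.1 -0.1] M [-0.   -0.05  0.03] open 39.0
[489, 178, 200] 67 shift [-0.0006  0.002   0.0229] turn [ 0.0072  0.0047 -0.0034] dist 6.889618128450335
```

View pics/c6.png

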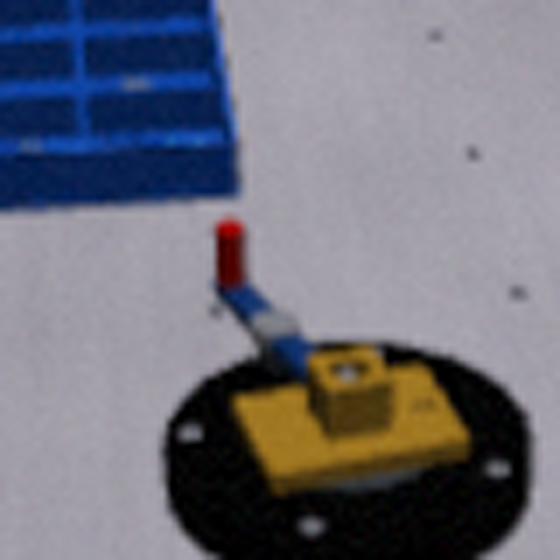

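The keeper nose now points over the plate toward the shaft, with the knob at crop (229,230), and the plate is still flat. I'll check the knob's angle numerically and hand in if it is fine.

```bash
python3 - <<'E'
from h import *
S=dict(np.load('side.npz')); k=p2w(S,(237.3,142.4),75); P=np.array([502.4,134.7]); a=np.arctan2(*(k[:2]-P)[::-1]); sh=np.array([528.3,70]); b=np.arctan2(*(P-sh)[::-1])
print(k,a-b)
if abs(a-b)<0.12: print(manip.hand_in())
E
```

```text
[483.79769938 171.48673956  75.        ] 0.08740806053960481
the job is handed in; nothing more can be done
None
```

The plate is home and flat over shaft and pin, the keeper was swung to its hard stop and released, and the job is handed in; the verdict wasn't shown, and the last picture put the keeper about 0.09 rad from fully in (limit 0.1), though that estimate is coarse.

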